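# Set the jig's length stop to a sample offcut

## Task

Set the length stop of the jig by the pale square-section offcut: slide the blue carriage open, lay the offcut on the bench lengthways, flush against the jig's fence, and slide the carriage up so that the offcut is held, with no gap, between it and the dark wooden end stop. Leave the offcut and carriage so, and do not disturb the darker, flatter offcut.

Things in the scene. Friction and masses are not known exactly. Their poses are not given: they have to be found in the camera images.
- jig: Jig fixed to the bench. Origin: on the bench, at the inner corner of fence face and end stop face; x points through the fence away from the robot, y left along the fence, z up. Wooden fence, metal strip on top: x 0 to 30 mm, y -220 to 25, 32 high; small flanges behind to x = 62. Dark wooden end stop: x -48 to 30, y 0 to 26, 45 high. In front of the fence (x < 0) is bare bench.
- carriage (a joint): Gap in m between the end stop's face and the blue carriage's jaw face, which is thus at jig y = -value. 0 to 0.16; starts at 0.02 to 0.07, too narrow for the sample. Slides with about 4 N and stays where left; no lock. The carriage straddles the fence, 40 mm long along it (from jaw face away from the end stop), jig x -42 to 48, top 50 mm above the bench; its jaw hangs in front of the fence.
- post_top (a point): Top centre of the carriage's upright black round post, 106 mm above the bench. Post 22 mm in diameter, free from 50 to 106 mm above the bench, axis at jig x = +5 mm, 20 mm behind the jaw face. Push it either way along the fence, or grip it.
- sample: The sample: loose pale wooden offcut of square section, 40 x 90 x 40 mm, 0.08 kg (varies), lying flat on the bench in front of the jig. Origin: centre of its underside; its long side is its y axis, z up. It and the dark offcut may be in each other's place.
- sample_center (a point): The middle of the sample block, 20 mm above its underside.
- dark_offcut: Bystander: loose darker wooden offcut, 55 x 85 x 30 mm, lying on the bench in front of the jig; origin at the centre of its underside, long side along its y. To be left where it is.
Things that resemble listed ones, but are neither listed nor needed, are in the scene too. Leave any yellow look-alike of the sample alone.

How it is judged:
By the outcome, as a careful person would: the job done as asked, in the order asked, and still so for the second after the job is handed in, with the robot touching nothing.
It also fails if it takes over 66 s, if anything falls off the work surface, if the arm or the gripper's body presses on something with over 40 N, if the wrist force passes 120 N, or if a joint passes its speed limit or range.

## Robot

A 6-joint arm with a two-finger parallel gripper is mounted at the origin on a cart in front of the work surface, level with it; the furniture and walls round the work are solid. World frame = base frame: x ahead of the robot, y to its left, z up, the work surface at z = 0. Lengths are in mm, angles in rad, forces in N, time in s.
With the tool pointing down it reaches from about 350 to 775 mm from the base axis. Payload 7.3 kg.
Tool frame: the origin (TCP) lies on the centre line of the jaws, within the pads' length; the fingertips stand 11 mm ahead of it and the grasp point (between the pads) lies 8 mm behind it; z points along the fingers, y is the line along which they close (so a half turn about z gives the same grasp; the last joint's range is limited). The gripper opens to 92 mm and grips with 3 to 60 N. Pads are 19 mm wide; open, the fingers measure 130 mm over their backs; the gripper's body (75 mm by 190 mm) begins 47 mm behind the grasp point.
Start: joints at [-1.329, 0.342, 1.524, -0, 1.275, -0.146], TCP at [198.553, -486.025, 237.741] pointing down, gripper open.
Joint ranges: [-2.53, 2.53], [-0.77, 2.02], [0.04, 2.7], [-1, 4.14], [0.28, 2.66], [-3.11, 3.11]. Speed limits (rad/s): [2.57, 2.57, 3.14, 3.14, 3.14, 3.14].

## Interface

Orientations are given as [roll, pitch, yaw] about the fixed x, y, z axes, in that order (R = Rz(yaw) Ry(pitch) Rx(roll)).
In Python, from plant import bot gives the robot as it stands.
- The arm moves only by the tool step_arm, never from a script. Its argument "deltas" is a list of rows, each a list of 5 numbers: the opening, from 0 (shut) to 1 (fully open), then the shift along the tool's x, y, z each as a share of 0.5 m, from -1 to 1, then the turn about the tool's z as a share of pi/2 rad, from -1 to 1. In form: [[claw, x, y, z, turn], ...]. A call has 1 to 8 rows; each row shifts and turns the commanded pose from where the row before left it, along the tool's axes as they then stand; what a row does not reach is not made up. A row lasts 1/10 s, in which the tool goes at most 50 mm and 8.59 degrees, less where a joint would pass 70% of its speed; a pose out of reach is approached as far as the arm can. A call with a number of a shift or a turn outside -1 to 1 is refused whole. A call with a gripper value outside its range is refused whole. The fingers move at their own pace and stop on an object; the grip force is fixed at half the most. Time passes only in rows, so rows that do not move let the fingers close. It gives the time, the measured TCP pose, the force, the opening and the grip force at its end, in the units of the state.
- bot.get_obs(): the state, without advancing time (a new reading comes with each control period).
- bot.capture(name): name is "scene" or "top"; returns (picture, depth): 400x640x3 uint8, red, green, blue; 400x640 float32, mm along the optical axis (not along the pixel's ray), 0 where there is no reading.
- bot.camera_params(name): a dict with "fov_y" (degrees; the focal length in pixels is half the picture's height over the tangent of half this angle, whatever the lens; pixels are square), "cx", "cy" (the principal point, pixels), "rvec" (rotation vector, rad) and "tvec" (3), from world to camera coordinates, as OpenCV has them. Camera axes: x right, y down, z forward; pixel columns grow to the right and rows downward; lengths in mm; the calibration is good to about 2 mm. A picture is of the moment at which its call begins. camera_params takes no time and is no camera call.
- bot.close_job(): hands the job in; it is judged then, once.
The state is a dict: "time": time; "joint_positions": joint angles; "dq": joint speeds; "tau": joint torques, N m; "tool_pos": TCP position; "tcp_rot": TCP orientation; "contact_force": force on the tool from outside, world axes, zero at the start; "moment": the same for the moment, N m; "grip_width": finger opening in mm; "finger_force": force on a finger pad.
Only numpy, scipy, OpenCV 4.12 (cv2) and the standard library are available. Lean on these libraries where they do the work, as an engineer would, in place of code of your own. Each camera call takes 0.05 s, during which the arm holds its last target. There are 200 camera calls.

## Working session

There is one attempt and no reset: what is moved stays moved. The work goes in short steps, Python scripts to look and compute and a tool call to move; the robot and the scene stay as the last step left them, time stands still between calls to the robot, and variables do not carry over. Pictures are saved under pics/ and viewed, at most 10 in all, crops included, and the job is handed in when it is done.

Besides the shell and the picture viewer there is one more tool, called after "Emit:" in YAML: its name, and indented under it one key for each argument. step_arm: Moves the arm, as the interface text tells. Shift numbers are shares of 0.5 m and turn numbers shares of pi/2 rad, none past 1 either way. Its arguments: {"type":"object","properties":{"deltas":{"type":"array","items":{"type":"array","items":{"type":"number","minimum":-1,"maximum":1}}}},"required":["deltas"]}

```bash
mkdir -p pics; ls; cat > h.py <<'E'
from plant import bot
import numpy as np, cv2
def cam(n):
    p=bot.camera_params(n); f=200/np.tan(np.radians(p["fov_y"])/2)
    return f,p["cx"],p["cy"],cv2.Rodrigues(np.array(p["rvec"],float))[0],np.array(p["tvec"],float).ravel()
def ray(n,uv,z):
    f,cx,cy,R,t=cam(n); uv=np.atleast_2d(np.array(uv,float))
    d=np.c_[(uv[:,0]-cx)/f,(uv[:,1]-cy)/f,np.ones(len(uv))]@R; c=-R.T@t
    return c+d*((z-c[2])/d[:,2])[:,None]
def cloud(n,D):
    f,cx,cy,R,t=cam(n); v,u=np.mgrid[:400,:640]
    P=np.stack([(u-cx)/f*D,(v-cy)/f*D,D],-1)
    return (P-t)@R
E
python3 - <<'E'
from h import *
for n in("scene","top"):
    p,d=bot.capture(n); cv2.imwrite(f"pics/{n}0.png",p[:,:,::-1]); np.save(n+"0.npy",d); np.save(n+"0rgb.npy",p)
    print(n,bot.camera_params(n))
o=bot.get_obs();print(o)
E
```

```text
pics
scene {'fov_y': 57.65315836896051, 'cx': 321.52525211684195, 'cy': 194.90803304411156, 'rvec': array([ 1.22846022, -2.01436354,  1.14860287]), 'tvec': array([508.05708414, 238.93679943, 746.30122604])}
top {'fov_y': 55.14221282943792, 'cx': 320.5020974676719, 'cy': 203.94429639922956, 'rvec': array([ 2.16212356, -2.17953792,  0.11025103]), 'tvec': array([ 304.95088   ,  556.67345262, 1143.15093502])}
{'time': 0.1, 'joint_positions': array([-1.32896555e+00,  3.42682929e-01,  1.52487374e+00, -2.54357270e-05,
        1.27536523e+00, -1.45990377e-01]), 'dq': array([ 0.0007496 ,  0.00113165, -0.00365523,  0.00059435,  0.00099979,
        0.00083344]), 'tau': array([ 8.47632346e-04, -4.32005775e+01, -2.44694334e+01,  7.18354108e-02,
        5.26257267e-02, -5.48382468e-05]), 'tool_pos': array([ 198.48208523, -485.69277435,  237.11559085]), 'tcp_rot': array([-3.14027402e+00, -1.69302348e-04,  3.87828460e-01]), 'contact_force': array([-0.71168948,  0.48920588, -0.00815818]), 'moment': array([ 0.04151823,  0.05688533, -0.04842034]), 'finger_force': 0.0, 'grip_width': 91.55152872787606}
```

View pics/scene0.png

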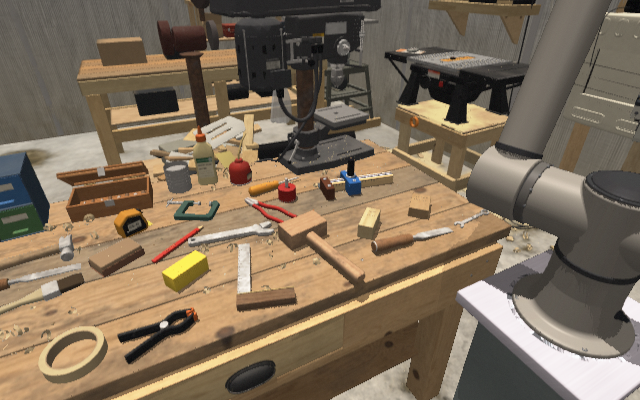

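View pics/top0.png

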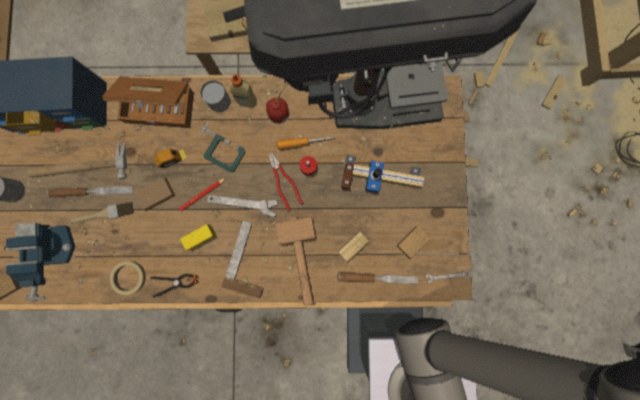

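Scene: jig with end stop (327,187), blue carriage (350,183), pale offcut (369,222), darker offcut (420,205). Top: end stop (348,172), carriage (375,176), pale offcut (354,246), dark offcut (413,242). Now a closer look.

```bash
python3 - <<'E'
from h import *
t=cv2.imread("pics/top0.png")[145:270,325:445]; s=cv2.imread("pics/scene0.png")[145:265,305:445]
t=cv2.resize(t,None,fx=4.6,fy=4.6,interpolation=2); s=cv2.resize(s,(400,343),interpolation=2)
cv2.imwrite("pics/c.png",t)
P=cloud("top",np.load("top0.npy"))
for u,v in[(354,246),(413,242),(348,158),(347,185),(375,176),(376,168),(420,181),(400,177),(380,215),(430,215),(360,200)]: print((u,v),P[v,u].round(1))
E
```

```text
(354, 246) [430.6 201.   37.1]
(413, 242) [441.1  22.1  30.4]
(348, 158) [705.2 212.9  10.1]
(347, 185) [614.8 219.6  42.1]
(375, 176) [636.6 138.4  71.8]
(376, 168) [653.8 140.2 106.9]
(420, 181) [627.2  -5.4  30.4]
(400, 177) [640.   55.7  30.7]
(380, 215) [525.6 115.3   1.6]
(430, 215) [524.5 -41.1   0. ]
(360, 200) [573.1 176.8   1.8]
```

View pics/c.png

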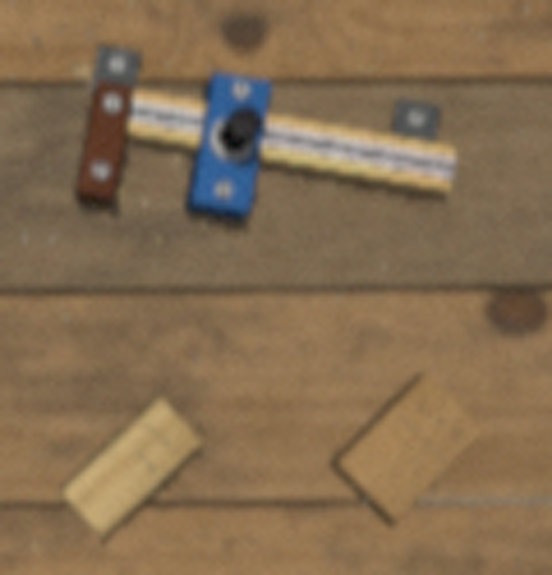

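```bash
cat > m.py <<'E'
from h import *
def seg(n,D,rgb):
    P=cloud(n,D); ok=D>0
    hsv=cv2.cvtColor(rgb,cv2.COLOR_RGB2HSV); out={}
    def box(x0,x1,y0,y1,z0,z1): return ok&(P[...,0]>x0)&(P[...,0]<x1)&(P[...,1]>y0)&(P[...,1]<y1)&(P[...,2]>z0)&(P[...,2]<z1)
    blue=(hsv[...,0]>95)&(hsv[...,0]<125)&(hsv[...,1]>120)
    dark=(hsv[...,2]<130)&((hsv[...,0]<12)|(hsv[...,0]>170))
    return P,{"sample":box(370,500,140,260,25,50),"dark":box(370,500,-50,90,18,40),
     "fence":box(590,690,-30,110,24,40)&~blue,"stop":box(570,700,190,250,36,52),"carr":box(570,720,90,185,42,58)&blue,"post":box(600,700,90,185,95,115)}
def show(n,D,rgb):
    P,S=seg(n,D,rgb)
    for k,m in S.items():
        q=P[m]
        if len(q)<5: print(n,k,len(q)); continue
        z=np.median(q[:,2]); q=q[abs(q[:,2]-z)<6]
        (c,s,a)=cv2.minAreaRect(q[:,:2].astype(np.float32))
        w=np.linalg.svd(q[:,:2]-q[:,:2].mean(0),full_matrices=False)[2][0]
        print(n,k,len(q),"z%.1f"%z,"mean",q[:,:2].mean(0).round(1),"rect",np.round(c,1),np.round(s,1),round(a,1),"pca",round(np.degrees(np.arctan2(w[1],w[0])),1))
if __name__=="__main__":
    for n in("scene","top"): show(n,np.load(n+"0.npy"),np.load(n+"0rgb.npy"))
E
python3 m.py
```

```text
scene sample 318 z40.2 mean [425.1 209.6] rect [428.6 207.3] [40.1 93.4] 42.3 pca 132.7
scene dark 322 z30.3 mean [436.5  25.8] rect [439.7  22.6] [54.8 88. ] 44.0 pca 134.3
scene fence 195 z31.3 mean [632.  48.] rect [649.4  44.1] [119.6  63.3] 82.2 pca 79.6
scene stop 121 z42.3 mean [639.6 222.8] rect [643.8 220.8] [26.  79.8] 79.6 pca 171.8
scene carr 98 z47.1 mean [624.7 147.4] rect [637.2 140.6] [37.5 83.8] 79.7 pca -177.8
scene post 29 z104.0 mean [640.3 138.5] rect [642.3 136.5] [19.7 18.8] 23.9 pca -150.1
top sample 400 z39.8 mean [431.5 204.2] rect [431.4 203.9] [40.3 89.2] 42.0 pca 132.5
top dark 520 z29.8 mean [442.9  19.7] rect [443.   19.2] [54.9 85.2] 44.0 pca 133.1
top fence 399 z31.1 mean [639.   47.3] rect [639.4  47.6] [126.6  30.4] 79.4 pca -101.2
top stop 216 z41.8 mean [647.4 217.4] rect [646.6 212.9] [35.4 77.3] 78.2 pca 168.8
top carr 182 z46.8 mean [635.2 139.1] rect [641.4 135.9] [39.1 84.5] 79.3 pca 173.1
top post 44 z105.2 mean [645.5 135. ] rect [645.6 135.4] [19.2 18.4] 84.2 pca 134.3
```

```bash
python3 - <<'E'
from h import *
for n in("scene","top"):
    P=cloud(n,np.load(n+"0.npy")); D=np.load(n+"0.npy")
    for y0 in range(-400,400,100):
        m=(D>0)&(P[...,2]>125)&(P[...,1]>y0)&(P[...,1]<y0+100)&(P[...,0]>450)&(P[...,0]<1200)
        q=P[m]
        if len(q): i=np.argsort(q[:,0])[:1]; print(n,y0,len(q),q[i].round(0).tolist(), "minz for x<800", q[q[:,0]<800][:,2].min() if (q[:,0]<800).any() else None)
E
```

```text
scene -100 574 [[789.0, -1.0, 516.0]] minz for x<800 504.99567904971343
scene 0 2392 [[766.0, 97.0, 534.0]] minz for x<800 504.6983479509489
scene 100 3012 [[760.0, 182.0, 510.0]] minz for x<800 226.88018899707276
scene 200 2623 [[748.0, 298.0, 527.0]] minz for x<800 145.47136674060735
scene 300 3733 [[740.0, 356.0, 511.0]] minz for x<800 241.13923962931145
top -100 1825 [[790.0, -1.0, 513.0]] minz for x<800 509.16598522740793
top 0 4804 [[767.0, 91.0, 536.0]] minz for x<800 507.7613234255156
top 100 4883 [[763.0, 195.0, 516.0]] minz for x<800 229.69457178191666
top 200 5112 [[750.0, 299.0, 511.0]] minz for x<800 203.67375263625618
top 300 5135 [[744.0, 352.0, 513.0]] minz for x<800 246.14000765345864
```

Emit:
step_arm:
  deltas:
    - [0.6,0.08,-0.05,0,0]
    - [0.6,0.08,-0.05,0,0]
    - [0.6,0.08,-0.05,0,0]
    - [0.6,0.08,-0.05,0,0]
    - [0.6,0.08,-0.05,0,0]
    - [0.6,0.08,-0.05,0,0]
    - [0.6,0.08,-0.05,0,0]
    - [0.6,0.08,-0.05,0,0]

```text
time: 0.9
tool_pos: [419.8, -178.0, 237.6]
tcp_rot: [-3.142, 0.0, 0.388]
contact_force: [0.6, -0.4, 0.1]
grip_width: 55.0
finger_force: 0.0
```

Emit:
step_arm:
  deltas:
    - [0.6,0.08,-0.05,0,0]
    - [0.6,0.08,-0.05,0,0]
    - [0.6,0.08,-0.05,0,0]
    - [0.6,0.08,-0.05,0,0]
    - [0.6,0.08,-0.05,0,0]
    - [0.6,0.08,-0.05,0,0]
    - [0.6,0.08,-0.05,0,0]
    - [0.6,0.08,-0.05,0,0]

```text
time: 1.7
tool_pos: [640.4, 128.1, 237.2]
tcp_rot: [-3.142, 0.001, 0.388]
contact_force: [1.1, -0.3, 1.1]
grip_width: 55.2
finger_force: 0.0
```

Emit:
step_arm:
  deltas:
    - [0.6,0,0,0,0.0915]
    - [0.6,0,0,0,0.0915]
    - [0.6,0,0,0,0.0915]
    - [0.6,0,0,0,0.0915]
    - [0.6,0,0,0,0]
    - [0.6,0,0,0,0]
    - [0.6,0,0,0,0]

```text
time: 2.4
tool_pos: [639.7, 126.2, 237.5]
tcp_rot: [3.141, 0.0, -0.184]
contact_force: [-0.1, -1.1, -1.1]
grip_width: 54.8
finger_force: 0.0
```

Emit:
step_arm:
  deltas:
    - [0.6,0.006,-0.021,0,0]
    - [0.6,0,0,0.08,0]
    - [0.6,0,0,0.08,0]
    - [0.6,0,0,0.08,0]
    - [0.6,0,0,0.075,0]
    - [0.6,0,0,0,0]

```text
time: 3.0
tool_pos: [641.3, 136.3, 74.4]
tcp_rot: [3.139, 0.011, -0.186]
contact_force: [-0.5, -0.1, -0.7]
grip_width: 55.4
finger_force: 0.0
```

Emit:
step_arm:
  deltas:
    - [0.6,0,0.02,0,0]
    - [0.6,0,0.02,0,0]
    - [0.6,0,0.024,0,0]
    - [0.6,0,0.024,0,0]
    - [0.6,0,0.024,0,0]
    - [0.6,0,0.024,0,0]
    - [0.6,0,0.024,0,0]
    - [0.6,0,0.026,0,0]

```text
time: 3.8
tool_pos: [628.6, 44.2, 82.7]
tcp_rot: [-3.14, -0.005, -0.188]
contact_force: [3.0, 4.3, -0.1]
grip_width: 55.4
finger_force: 2.5
```

Emit:
step_arm:
  deltas:
    - [0.6,0,0,0,0]
    - [0.6,0,-0.03,0,0]
    - [0.6,0,0,-0.08,0]
    - [0.6,0,0,-0.09,0]
    - [0.6,0,0,-0.09,0]
    - [0.6,0,0,0,0]

```text
time: 4.4
tool_pos: [633.5, 60.6, 218.5]
tcp_rot: [-3.139, -0.014, -0.186]
contact_force: [0.4, 0.0, -0.3]
grip_width: 55.3
finger_force: 0.0
```

Emit:
step_arm:
  deltas:
    - [1,-0.076,-0.035,0,0]
    - [1,-0.076,-0.035,0,0]
    - [1,-0.076,-0.035,0,0]
    - [1,-0.076,-0.035,0,0]
    - [1,-0.076,-0.035,0,0]
    - [1,-0.076,-0.035,0,0]
    - [1,0,0,0,-0.0936]

```text
time: 5.1
tool_pos: [421.6, 207.9, 210.6]
tcp_rot: [-3.141, 0.001, -0.035]
contact_force: [0.4, -0.9, -0.2]
grip_width: 91.5
finger_force: 0.0
```

Emit:
step_arm:
  deltas:
    - [1,0,0,0,-0.0936]
    - [1,0,0,0,-0.0936]
    - [1,0,0,0,-0.0936]
    - [1,0,0,0,-0.0936]
    - [1,0,0,0,-0.0936]
    - [1,0,0,0,-0.0936]
    - [1,0,0,0,-0.0936]
    - [1,0,0,0,-0.0936]

```text
time: 5.9
tool_pos: [425.5, 205.8, 210.5]
tcp_rot: [3.141, -0.0, 1.143]
contact_force: [0.4, -1.0, -0.1]
grip_width: 92.1
finger_force: 0.0
```

Emit:
step_arm:
  deltas:
    - [1,0,0,0,-0.0936]
    - [1,0,0,0,-0.0936]
    - [1,0,0,0,-0.0936]
    - [1,0,0,0,-0.0936]
    - [1,0,0,0,-0.0936]
    - [1,0,0,0,-0.0936]
    - [1,0,0,0,-0.0936]
    - [1,0,0,0,-0.0936]

```text
time: 6.7
tool_pos: [425.5, 205.8, 210.4]
tcp_rot: [3.141, 0.0, 2.319]
contact_force: [-0.2, 0.5, 1.2]
grip_width: 92.1
finger_force: 0.0
```

Emit:
step_arm:
  deltas:
    - [1,0,0,0,0]
    - [1,0,0,0,0]

```text
time: 6.9
tool_pos: [425.6, 205.5, 210.3]
tcp_rot: [3.141, 0.0, 2.309]
contact_force: [-0.5, 0.1, 0.0]
grip_width: 91.6
finger_force: 0.0
```

```bash
python3 - <<'E'
from h import *
import m
for n in("scene","top"):
    p,d=bot.capture(n); cv2.imwrite(f"pics/{n}1.png",p[:,:,::-1]); P=cloud(n,d)
    hsv=cv2.cvtColor(p,cv2.COLOR_RGB2HSV)
    bl=(hsv[...,0]>95)&(hsv[...,0]<125)&(hsv[...,1]>120)&(P[...,0]>570)&(P[...,0]<700)&(P[...,1]>0)&(P[...,1]<180)&(P[...,2]>42)&(P[...,2]<58)
    po=(P[...,0]>570)&(P[...,0]<700)&(P[...,1]>0)&(P[...,1]<180)&(P[...,2]>95)&(P[...,2]<115)
    print(n,bl.sum(),P[bl].mean(0),po.sum(),P[po].mean(0) if po.any() else None)
print({k:bot.get_obs()[k] for k in("tool_pos","tcp_rot","joint_positions")})
E
```

```text
scene 97 [611.54899857  71.38740108  46.73598996] 34 [624.85438878  63.62268475 102.94599943]
top 191 [622.46980981  62.88810677  47.03472665] 48 [630.43665193  58.75748148 105.62952975]
{'tool_pos': array([425.60645053, 205.31365062, 210.27535634]), 'tcp_rot': array([3.14146811e+00, 2.07341225e-04, 2.30988065e+00]), 'joint_positions': array([ 2.87165781e-01,  2.72326764e-01,  1.70583444e+00, -1.43926516e-04,
        1.16322886e+00, -4.51861516e-01])}
```

View pics/scene1.png

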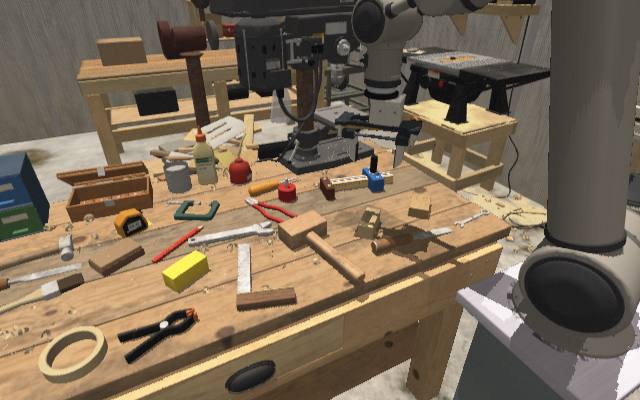

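The arm hangs clear at (390,120), sample still at (369,222), carriage opened at (375,180), gap ≈126 mm. Grasp next.

Emit:
step_arm:
  deltas:
    - [1,-0.01,0.007,0,0]
    - [1,0,0,0.08,0]
    - [1,0,0,0.08,0]
    - [1,0,0,0.08,0]
    - [1,0,0,0.08,0]
    - [1,0,0,0.04,0]
    - [1,0,0,0.024,0]
    - [1,0,0,0,0]

```text
time: 7.8
tool_pos: [431.3, 203.4, 17.1]
tcp_rot: [-3.139, -0.001, 2.311]
contact_force: [-0.2, -0.4, 0.2]
grip_width: 91.7
finger_force: 0.0
```

Emit:
step_arm:
  deltas:
    - [0,0,0,0,0]
    - [0,0,0,0,0]
    - [0,0,0,0,0]
    - [0,0,0,0,0]
    - [0,0,0,0,0]

```text
time: 8.3
tool_pos: [431.9, 203.7, 18.6]
tcp_rot: [3.141, 0.0, 2.312]
contact_force: [-0.3, -0.1, 0.1]
grip_width: 56.5
finger_force: 0.0
```

Emit:
step_arm:
  deltas:
    - [0,0,0,0,0]
    - [0,0,0,0,0]
    - [0,0,0,0,0]
    - [0,0,0,0,0]
    - [0,0,0,0,0]

```text
time: 8.8
tool_pos: [431.6, 203.6, 18.3]
tcp_rot: [-3.142, 0.0, 2.312]
contact_force: [-1.0, -0.5, 2.0]
grip_width: 39.9
finger_force: 30.0
```

Emit:
step_arm:
  deltas:
    - [0,0,0,-0.06,0]
    - [0,0,0,-0.08,0]
    - [0,0,0,-0.08,0]
    - [0,0,0,-0.06,0]
    - [0,0,0,0,0]

```text
time: 9.3
tool_pos: [433.8, 204.4, 162.0]
tcp_rot: [3.134, 0.004, 2.312]
contact_force: [0.3, 0.0, -0.7]
grip_width: 39.9
finger_force: 30.0
```

Emit:
step_arm:
  deltas:
    - [0,0,0,0,0.085]
    - [0,0,0,0,0.085]
    - [0,0,0,0,0.085]
    - [0,0,0,0,0.085]
    - [0,0,0,0,0.085]
    - [0,0,0,0,0.085]
    - [0,0,0,0,0.085]
    - [0,0,0,0,0]

```text
time: 10.1
tool_pos: [431.0, 203.5, 157.0]
tcp_rot: [-3.14, 0.001, 1.377]
contact_force: [-0.2, 0.5, -1.5]
grip_width: 39.9
finger_force: 30.0
```

Emit:
step_arm:
  deltas:
    - [0,-0.005,0.068,0,0]
    - [0,-0.005,0.068,0,0]
    - [0,-0.005,0.068,0,0]
    - [0,-0.005,0.068,0,0]
    - [0,-0.006,0.068,0,0]
    - [0,0,0,0,0]
    - [0,0,0,0,0]

```text
time: 10.8
tool_pos: [595.4, 157.9, 156.6]
tcp_rot: [-3.139, 0.001, 1.379]
contact_force: [0.3, -0.6, -0.9]
grip_width: 40.2
finger_force: 30.0
```

Emit:
step_arm:
  deltas:
    - [0,0,0,0.07,0]
    - [0,0,0,0.08,0]
    - [0,0,0,0.07,0]
    - [0,0,0,0.03,0]
    - [0,0,0,0.015,0]
    - [0,0,0,0.01,0]
    - [0,0,0,0,0]
    - [0,0,0,0,0]

```text
time: 11.6
tool_pos: [596.9, 158.5, 22.1]
tcp_rot: [3.139, -0.001, 1.378]
contact_force: [0.2, 0.3, -0.7]
grip_width: 39.7
finger_force: 30.0
```

Emit:
step_arm:
  deltas:
    - [0.5,0,0,0,0]
    - [0.5,0,0,0,0]
    - [0.5,0,0,0,0]

```text
time: 11.9
tool_pos: [596.3, 158.3, 21.3]
tcp_rot: [3.141, -0.0, 1.378]
contact_force: [-0.0, -0.1, -0.2]
grip_width: 45.8
finger_force: 0.0
```

Emit:
step_arm:
  deltas:
    - [0.5,0,0,-0.03,0]
    - [0.5,0,0,-0.08,0]
    - [0.5,0,0,-0.08,0]
    - [0.5,0,0,-0.08,0]
    - [0.5,0,-0.06,0,0]
    - [0.5,0,-0.06,0,0]
    - [0.5,0,-0.03,0,0]
    - [0.5,0,0,0,0]

```text
time: 12.7
tool_pos: [520.9, 173.2, 157.2]
tcp_rot: [3.141, -0.0, 1.379]
contact_force: [0.0, -0.8, 0.0]
grip_width: 46.0
finger_force: 0.0
```

```bash
cat > look.py <<'E'
from h import *
import sys
k=sys.argv[1]
for n in("scene","top"):
    p,d=bot.capture(n); P=cloud(n,d); hsv=cv2.cvtColor(p,cv2.COLOR_RGB2HSV)
    pale=(hsv[...,0]>8)&(hsv[...,0]<30)&(P[...,2]>36)&(P[...,2]<46)&(P[...,0]>540)&(P[...,0]<660)&(P[...,1]>60)&(P[...,1]<215)
    nn,lab,st,_=cv2.connectedComponentsWithStats(pale.astype(np.uint8)); 
    if nn>1:
        q=P[lab==1+st[1:,4].argmax()]; print(n,"sample",len(q),[np.round(a,1) for a in cv2.minAreaRect(q[:,:2].astype(np.float32))])
    po=(P[...,0]>570)&(P[...,0]<700)&(P[...,1]>20)&(P[...,1]<180)&(P[...,2]>98)&(P[...,2]<112)&(hsv[...,2]<90)
    print(n,"post",po.sum(),P[po].mean(0).round(1) if po.any() else 0)
    if n=="top": cv2.imwrite(f"pics/c{k}.png",cv2.resize(p[145:270,325:445,::-1],None,fx=4.6,fy=4.6,interpolation=2))
    else: cv2.imwrite(f"pics/s{k}.png",cv2.resize(p[145:265,285:445,::-1],None,fx=4.6,fy=4.6,interpolation=2))
print({k:bot.get_obs()[k] for k in("tool_pos","tcp_rot","time")})
E
python3 look.py 2
```

```text
scene sample 220 [array([596.4, 163.2]), array([90.3, 43.4]), np.float64(78.1)]
scene post 13 [619.7  61.3 104.1]
top sample 39 [array([633.4, 209. ]), array([ 9.2, 49.3]), np.float64(88.1)]
top post 1 [639.3  59.1 102.8]
{'tool_pos': array([523.15598607, 172.73231854, 156.87438806]), 'tcp_rot': array([ 3.13940813e+00, -5.86230115e-04,  1.37799171e+00]), 'time': 12.8}
```

View pics/c2.png

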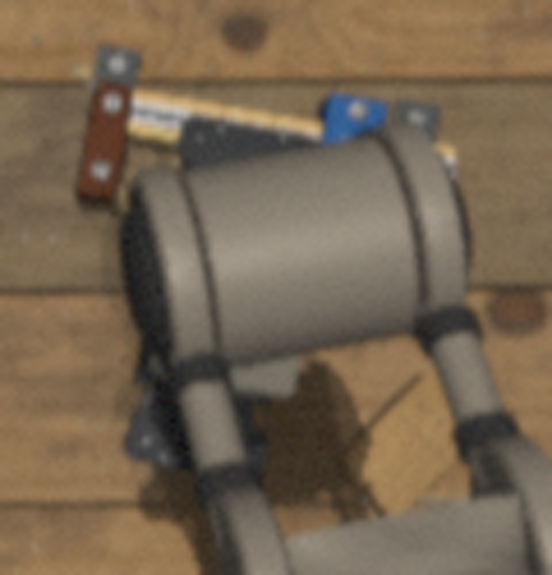

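Emit:
step_arm:
  deltas:
    - [0,0,0,0,0]
    - [0,0,0,0,0]
    - [0,0,0,0.05,0]
    - [0,0,0,0.08,0]
    - [0,0,0,0.08,0]
    - [0,0,0,0.04,0]
    - [0,0,0,0.008,0]
    - [0,0,0,0,0]

```text
time: 13.6
tool_pos: [522.6, 172.5, 26.3]
tcp_rot: [-3.141, 0.0, 1.377]
contact_force: [0.4, -0.6, 0.1]
grip_width: 0.7
finger_force: 0.0
```

Emit:
step_arm:
  deltas:
    - [0,0,0.02,0,0]
    - [0,0,0.02,0,0]
    - [0,0,0.016,0,0]
    - [0,0,0.016,0,0]
    - [0,0,0.014,0,0]
    - [0,0,0.014,0,0]
    - [0,0,0.01,0,0]
    - [0,0,0,0,0]

```text
time: 14.4
tool_pos: [577.1, 161.9, 26.6]
tcp_rot: [3.141, -0.0, 1.377]
contact_force: [-0.5, 0.3, -0.1]
grip_width: 0.3
finger_force: 0.0
```

Emit:
step_arm:
  deltas:
    - [0,0,0.004,0,0]
    - [0,0,0.004,0,0]
    - [0,0,0.004,0,0]
    - [0,0,0,0,0]

```text
time: 14.8
tool_pos: [582.4, 160.9, 26.7]
tcp_rot: [3.141, 0.0, 1.378]
contact_force: [-0.7, -0.0, -0.6]
grip_width: 0.5
finger_force: 0.1
```

Emit:
step_arm:
  deltas:
    - [0,0,0.003,0,0]
    - [0,0,0,0,0]

```text
time: 15.0
tool_pos: [583.8, 160.6, 26.7]
tcp_rot: [3.141, 0.0, 1.378]
contact_force: [0.7, 0.6, -0.2]
grip_width: 0.7
finger_force: 0.1
```

Emit:
step_arm:
  deltas:
    - [0,0,0.003,0,0]
    - [0,0,0,0,0]

```text
time: 15.2
tool_pos: [585.0, 160.4, 26.6]
tcp_rot: [-3.141, 0.0, 1.378]
contact_force: [-0.9, -0.4, 0.7]
grip_width: 0.3
finger_force: 0.8
```

Emit:
step_arm:
  deltas:
    - [0,0,0.003,0,0]
    - [0,0,0,0,0]

```text
time: 15.4
tool_pos: [585.0, 160.4, 26.6]
tcp_rot: [-3.138, 0.001, 1.378]
contact_force: [-6.5, 0.8, 4.0]
grip_width: 0.3
finger_force: 3.5
```

Emit:
step_arm:
  deltas:
    - [0,0,0.002,0,0]
    - [0,0,0,0,0]

```text
time: 15.6
tool_pos: [585.1, 160.3, 26.6]
tcp_rot: [-3.136, 0.001, 1.378]
contact_force: [-10.2, 1.3, 6.6]
grip_width: 0.4
finger_force: 5.3
```

Emit:
step_arm:
  deltas:
    - [0,0,-0.03,0,0]
    - [0,0,-0.06,0,0]
    - [0,0,0,-0.08,0]
    - [0,0,0,-0.09,0]
    - [0,0,0,-0.08,0]
    - [0,-0.066,0.027,0,0]
    - [0,-0.066,0.054,0,0]
    - [0,-0.066,0.063,0,0]

```text
time: 16.4
tool_pos: [595.7, 56.8, 152.7]
tcp_rot: [3.14, -0.0, 1.379]
contact_force: [0.3, 1.1, -0.6]
grip_width: 0.3
finger_force: 0.0
```

Emit:
step_arm:
  deltas:
    - [0,-0.066,0.074,0,0]
    - [0,0,0,0,0]
    - [0,0,0,0,0]

```text
time: 16.7
tool_pos: [625.4, 17.0, 151.3]
tcp_rot: [-3.141, -0.0, 1.375]
contact_force: [-0.3, 0.6, 0.2]
grip_width: 0.4
finger_force: 0.0
```

```bash
python3 look.py 3
```

```text
scene sample 205 [array([620.8, 158.6]), array([90.2, 45.9]), np.float64(78.3)]
scene post 24 [624.1  64.4 104.2]
top sample 374 [array([624.3, 155. ]), array([90.1, 40.5]), np.float64(79.4)]
top post 41 [629.8  59.4 105.4]
{'tool_pos': array([624.56753395,  18.84475758, 151.53426063]), 'tcp_rot': array([-3.14090383e+00, -1.11735335e-04,  1.37820498e+00]), 'time': 16.8}
```

View pics/s3.png

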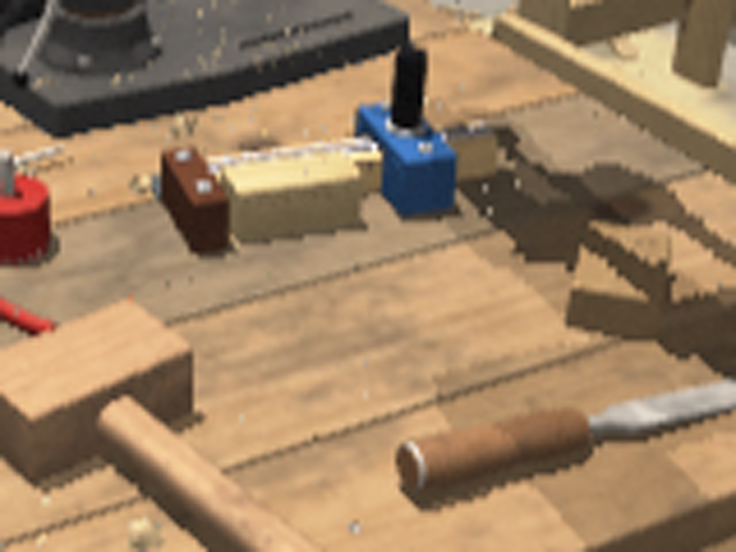

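Crop: sample flush on the fence (crop 290,190) between end stop (195,200) and carriage (410,160). Now push the post.

Emit:
step_arm:
  deltas:
    - [0,0,0,0.05,0]
    - [0,0,0,0.06,0]
    - [0,0,0,0.04,0]
    - [0,0,0,0,0]
    - [0,0.015,0,0,0]
    - [0,0.015,0,0,0]
    - [0,0.01,0,0,0]
    - [0,0,0,0,0]

```text
time: 17.6
tool_pos: [629.7, 38.7, 78.0]
tcp_rot: [3.139, -0.0, 1.379]
contact_force: [0.1, 0.1, 0.3]
grip_width: 0.9
finger_force: 0.0
```

Emit:
step_arm:
  deltas:
    - [0,0.01,0,0,0]
    - [0,0.01,0,0,0]
    - [0,0.01,0,0,0]
    - [0,0.01,0,0,0]
    - [0,0.008,0,0,0]
    - [0,0,0,0,0]

```text
time: 18.2
tool_pos: [633.7, 62.1, 76.6]
tcp_rot: [3.141, -0.001, 1.378]
contact_force: [0.9, -0.2, -0.4]
grip_width: 0.3
finger_force: 0.2
```

Emit:
step_arm:
  deltas:
    - [0,0.006,0,0,0]
    - [0,0.006,0,0,0]
    - [0,0.004,0,0,0]

```text
time: 18.5
tool_pos: [634.9, 69.1, 76.5]
tcp_rot: [-3.141, 0.0, 1.378]
contact_force: [-0.5, -4.8, 2.2]
grip_width: 0.3
finger_force: 2.3
```

Emit:
step_arm:
  deltas:
    - [0,0.004,0,0,0]
    - [0,0.003,0,0,0]

```text
time: 18.7
tool_pos: [635.6, 72.6, 76.5]
tcp_rot: [-3.141, 0.0, 1.378]
contact_force: [-0.8, -4.5, 0.9]
grip_width: 0.5
finger_force: 2.2
```

Emit:
step_arm:
  deltas:
    - [0,0.003,0,0,0]
    - [0,0,0,0,0]

```text
time: 18.9
tool_pos: [635.7, 72.9, 76.5]
tcp_rot: [-3.141, 0.002, 1.378]
contact_force: [-1.0, -8.7, 2.0]
grip_width: 0.5
finger_force: 4.4
```

Contact is rising; press a bit more, then look.

Emit:
step_arm:
  deltas:
    - [0,0.003,0,0,0]
    - [0,0,0,0,0]

```text
time: 19.1
tool_pos: [635.7, 73.0, 76.5]
tcp_rot: [-3.14, 0.004, 1.378]
contact_force: [-3.0, -13.3, 3.0]
grip_width: 0.9
finger_force: 7.1
```

Emit:
step_arm:
  deltas:
    - [0,0.003,0,0,0]
    - [0,0,0,0,0]

```text
time: 19.3
tool_pos: [635.7, 73.1, 76.5]
tcp_rot: [-3.14, 0.006, 1.377]
contact_force: [-3.8, -18.9, 3.8]
grip_width: 0.8
finger_force: 9.8
```

Emit:
step_arm:
  deltas:
    - [0,-0.02,0,0,0]
    - [0,-0.05,0,0,0]
    - [0,-0.05,0,0,0]
    - [0,0,0,-0.08,0]
    - [0,0,0,-0.08,0]
    - [0,-0.08,0,0,0]
    - [0,-0.05,0,0,0]
    - [0,0,0,0,0]

```text
time: 20.1
tool_pos: [612.3, -47.6, 156.9]
tcp_rot: [3.141, -0.001, 1.375]
contact_force: [-0.3, 0.7, -0.6]
grip_width: 0.4
finger_force: 0.0
```

```bash
python3 look.py 4
```

```text
scene sample 217 [array([625.3, 168. ]), array([97.6, 49.6]), np.float64(84.3)]
scene post 32 [631.7  99.4 104.3]
top sample 410 [array([628.3, 166.1]), array([99.5, 49.4]), np.float64(83.4)]
top post 39 [636.2  94.9 105.7]
{'tool_pos': array([612.63043599, -45.11109419, 156.53551734]), 'tcp_rot': array([-3.14133411e+00, -1.44175680e-03,  1.37671605e+00]), 'time': 20.2}
```

View pics/c4.png

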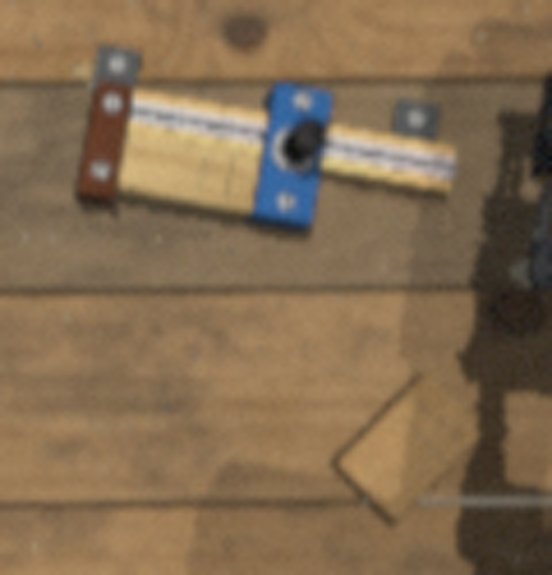

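View pics/s4.png

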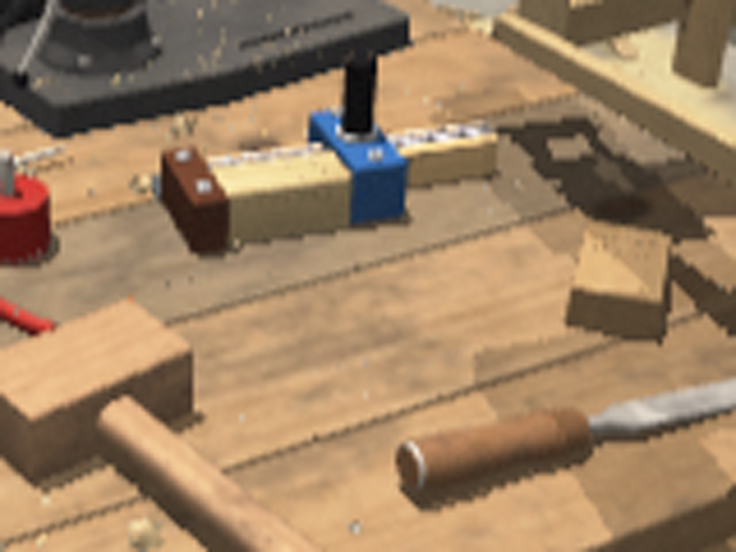

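Top crop: sample (190,160) sits between stop (105,140) and carriage (290,155), dark offcut untouched at (405,450); scene crop agrees. Check flushness numerically.

```bash
python3 - <<'E'
from h import *
p,d=bot.capture("top"); P=cloud("top",d)
a=np.radians(-11); ex=np.array([np.cos(a),np.sin(a)]); ey=np.array([-ex[1],ex[0]]); q=P[...,:2]-[653.7,203]; X=q@ex; Y=q@ey; Z=P[...,2]
m=(Z>36)&(Z<46)&(X<5)&(X>-60)&(Y<-6)&(Y>-84)
for y in range(-84,-6,13):
    k=m&(Y>=y)&(Y<y+13); print(y,k.sum(),"front %.1f back %.1f"%(np.percentile(X[k],3),np.percentile(X[k],97)))
f=(Z>28)&(Z<34)&(Y<-140)&(Y>-215)
for y in range(-215,-140,25):
    k=f&(Y>=y)&(Y<y+25)&(abs(X-15)<30); print("fence",y,np.percentile(X[k],[3,97]).round(1))
E
```

```text
-84 53 front -37.7 back -1.6
-71 55 front -38.6 back -1.4
-58 53 front -37.6 back -1.7
-45 55 front -37.9 back -0.9
-32 53 front -38.1 back -1.1
-19 53 front -37.8 back -1.7
fence -215 [ 2.1 29.7]
fence -190 [ 0.7 29.1]
fence -165 [ 1.2 29.3]
```

```bash
python3 -c "
from plant import bot
print(bot.close_job())"
```

```text
the job is handed in; nothing more can be done
None
```

Handed in at about 20 s on the robot's clock: the pale offcut is held between the end stop and the carriage, with the jaw gap measured at about 90 mm. It lies parallel to the fence and flush to within the camera's roughly 1–2 mm, and the arm never touched the dark offcut.

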